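Vent the flip-top specimen jar

TASK

One specimen jar on the bench has a vent cap with a flip-top tab on its lid. Flip that tab up and right back, well past upright, to let the pressure out first; then unscrew its vent cap about a quarter turn (anticlockwise seen from above) and let go, leaving the tab flipped back.

Things in the scene. Friction and masses are not known exactly. Their poses are not given: they have to be found in the camera images.
- tab_grip (a point): Centre of the thumb block at the free end of the only flip-top tab (another jar has such a cap with no tab). Block and tab are 14 mm wide along y: grip across y. Block 10 mm along x, top 8 mm above this point, cap top 15 mm below it. Frame turns with the tab; shut: x level towards the hinge, y along the hinge axis, z up. Hinge axis 43 mm along +x, 11 mm along -z.
- flip_tab (a joint): Tab angle, rad: 0 shut, lying over the cap and its vent hole; 1.57 straight up; 2.6 stop, fully back. Stiff hinge (0.03 N m), stays where left.
- cap_grip (a point): On the cap's axis, 6 mm below its top, 26 mm above the jar lid. Cap: ribbed upright cylinder 40 mm across, 32 mm tall, does not rise. z up; x from the axis to the tab hinge (16.5 mm along x, 10 mm up), turns with the cap. Flipped back, the tab stands out on the +x side to 70 mm from the axis: grip across y. The lid's top is flat, 64 mm across.
- vent_cap (a joint): Vent cap angle, rad: 0 screwed shut, grows as it is unscrewed anticlockwise seen from above, stop at 2.2. Friction 0.1 N m, stays where left. Jar (yellow lid, 123 mm tall) and its grey holder are fixed to the bench.

How it is judged:
On the way, in this order (a step that is already met when the one before it is completed fails the run):
1. the tab is flipped up past upright (value of joint flip_tab above 1.75 rad), for 0.2 s.
2. then the vent cap is unscrewed (value of joint vent_cap above 1.05 rad), for 0.2 s.
At the end, for the whole second after the job is handed in: The tab stands flipped back past upright (more than 1.65 rad from shut), the vent cap is unscrewed by more than 1.05 rad (60 degrees), and both are at rest (value of joint flip_tab above 1.65 rad and value of joint vent_cap above 1.05 rad and velocity of joint vent_cap between -0.1 and 0.1 rad/s and velocity of joint flip_tab between -0.2 and 0.2 rad/s); the robot touches nothing.
It also fails if it takes over 51 s, if anything falls off the work surface, if the arm or the gripper's body presses on something with over 40 N, if the wrist force passes 120 N, or if a joint passes its speed limit or range.

ROBOT

A 7-joint arm with a two-finger parallel gripper is mounted at the origin on the work surface; the furniture and walls round the work are solid. World frame = base frame: x ahead of the robot, y to its left, z up, the work surface at z = 0. Lengths are in m, angles in rad, forces in N, time in s.
With the tool pointing down it reaches from about 0.425 to 0.875 m from the base axis. Payload 4.7 kg.
Tool frame: the origin (TCP) lies at the very end of the fingers, on their centre line; the grasp point (between the pads) lies r.grip_depth behind it (r.grip_depth is the distance from the TCP to the grasp point, in m); z points along the fingers, y is the direction in which the jaws open and shut (so a half turn about z gives the same grasp; the last joint's range is limited). The gripper opens to 85 mm and grips with 20 to 120 N. Pads are 22 mm wide; open, the fingers measure 114 mm over their backs; the gripper's body (76 mm by 85 mm) begins 54 mm behind the grasp point. The pads swing forward as they close: fully open they stand 13 mm farther back than shut.
Start: joints at [-1.322, 0.321, -0.07, 1.45, 0.023, 1.371, -0.057], TCP at [0.151, 0.632, 0.231] pointing down, gripper open.
Joint ranges: [-2.86, 2.86], [-0.3, 2.09], [-1.38, 1.24], [0.06, 2.45], [-1.56, 4.7], [0.09, 2.05], [-2.69, 2.69]. Speed limits (rad/s): [2.57, 2.57, 3.14, 3.14, 3.14, 3.14, 3.14].

INTERFACE

Orientations are given as a 3x3 rotation matrix whose columns are the frame's x, y, z axes.
In Python, from cell import state, viewer, workorder, r gives the robot as it stands.
- The arm moves only by the tool play_rows, never from a script. Its argument "rows" is a list of rows, each a list of 7 numbers: the gripper command: -1 is fully open, 1 is shut, values between are in proportion, then the shift along the tool's x, y, z in mm, then the turn, a rotation vector about the tool's x, y, z in degrees. A call has exactly 5 rows; each row is the pose to reach, as a shift and turn from the pose measured when the call began, along the tool's axes at that moment; what a row does not reach only later rows make up. A row lasts 1/12 s, in which the tool goes at most 41.7 mm and 7.16 degrees, less where a joint would pass 70% of its speed; a pose out of reach is approached as far as the arm can. A call with a gripper value outside its range is refused whole. The fingers move at their own pace and stop on an object; "newtons" is the grip in N (left out, the last holds). Time passes only in rows, so rows that repeat a pose let the fingers close, or fill a call up. It gives the time, the measured TCP pose, the force and the opening at its end, in the units of the state.
- state(): the state, without advancing time (a new reading comes with each control period).
- viewer.read_camera(name): name is "side" or "top"; returns a dict with "frame" (480x640x3 uint8, red, green, blue), "z_map" (480x640 float32, m along the optical axis (not along the pixel's ray), 0 where there is no reading), "fov_y" (degrees; the focal length in pixels is half the picture's height over the tangent of half this angle, whatever the lens; pixels are square), "cx", "cy" (the principal point, pixels), "D" ([k1, k2, p1, p2, k3] as OpenCV has them; the pictures are not rectified), "extrinsics" (4x4, takes a point from world to camera coordinates). Camera axes: x right, y down, z forward; pixel columns grow to the right and rows downward; lengths in m; the calibration is good to about 2 mm. A picture is of the moment at which its call begins.
- workorder.close_job(): hands the job in, once; it reports no verdict.
The state is a dict: "time_s": time; "joint_positions": joint angles; "qd": joint speeds; "joint_torque": joint torques, N m; "tcp_pos": TCP position; "tool_rot": TCP orientation; "ft_force": force on the tool from outside, world axes, zero at the start; "wrist_torque": the same for the moment, N m; "grip_width": finger opening in m.
Only numpy, scipy, OpenCV 4.12 (cv2) and the standard library are available. Lean on these libraries where they do the work, as an engineer would, in place of code of your own. Each camera call takes 0.05 s, during which the arm holds its last target.

## Working session

There is one attempt and no reset: what is moved stays moved. The work goes in short steps, Python scripts to look and compute and a tool call to move; the robot and the scene stay as the last step left them, time stands still between calls to the robot, and variables do not carry over. Pictures are saved under pics/ and viewed, and the job is handed in when it is done.

Besides the shell and the picture viewer there is one more tool, called after "Emit:" as name(argument=value, ...) on one line, values as JSON. play_rows: Moves the arm, as the interface text tells. Its arguments: {"type":"object","properties":{"rows":{"type":"array"},"newtons":{"type":"number"}},"required":["rows"]}

```bash
mkdir -p pics; ls; python3 - <<'E'
from cell import state, viewer, workorder, r
import cv2,numpy as np
s=state();print(s); print(r.grip_depth)
for n in ["side","top"]:
    c=viewer.read_camera(n)
    cv2.imwrite(f"pics/{n}0.png",c["frame"][:,:,::-1])
    print(n,c["fov_y"],c["cx"],c["cy"],c["D"],c["extrinsics"])
    np.savez(f"{n}0.npz",**c)
E
```

```text
pics
{'time_s': 0.0, 'joint_positions': array([-1.32189638,  0.32183447, -0.07010696,  1.45166755,  0.02258293,
        1.37078572, -0.05690412]), 'qd': array([-1.86119794e-03,  4.62737485e-04,  9.97853607e-05, -1.55552163e-03,
        1.18876575e-03, -3.61025564e-03, -4.31584426e-04]), 'joint_torque': array([ 3.31809097e-04, -4.93569303e+01, -3.82069498e-01, -3.14344239e+01,
        1.28337878e-02,  1.11701721e-02, -1.26764809e-05]), 'tcp_pos': array([0.15112614, 0.63164091, 0.23021995]), 'tool_rot': array([[-9.72571146e-01,  2.32605304e-01, -3.71867940e-04],
       [ 2.32605589e-01,  9.72569349e-01, -1.87124789e-03],
       [-7.35948241e-05, -1.90642027e-03, -9.99998180e-01]]), 'ft_force': array([-0.92711681, -0.62349617,  0.70736812]), 'wrist_torque': array([ 0.0574623 , -0.02191054, -0.04574749]), 'grip_width': 0.08550531794179105}
0.0187
side 43.87629835326666 327.8890838433419 232.61401916985017 [-0.17398276  0.          0.          0.          0.        ] [[-0.9563221  -0.29218069 -0.00885917  0.50241341]
 [-0.14741705  0.508231   -0.84851015  0.25067347]
 [ 0.25242079 -0.81014301 -0.52910495  0.87976901]
 [ 0.          0.          0.          1.        ]]
top 45.94521220073975 312.47947806889454 241.9049221169834 [-0.18049102  0.          0.          0.          0.        ] [[-0.01745651 -0.99944849  0.02824881 -0.03674467]
 [-0.99467211  0.01448825 -0.10206612  0.56881092]
 [ 0.10160055 -0.02988002 -0.99437644  1.08518367]
 [ 0.          0.          0.          1.        ]]
```

View pics/side0.png

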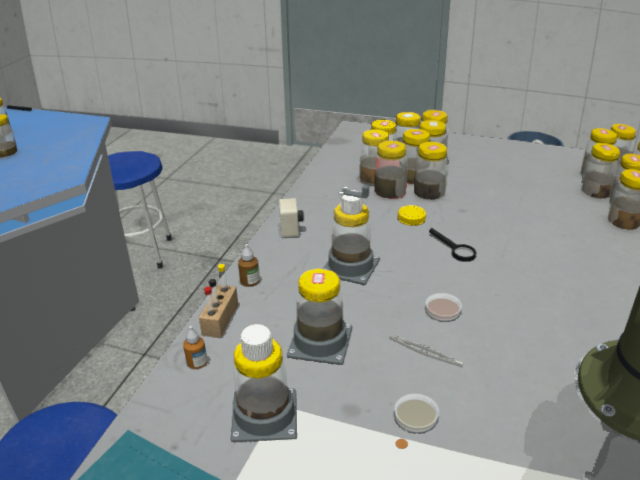

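View pics/top0.png

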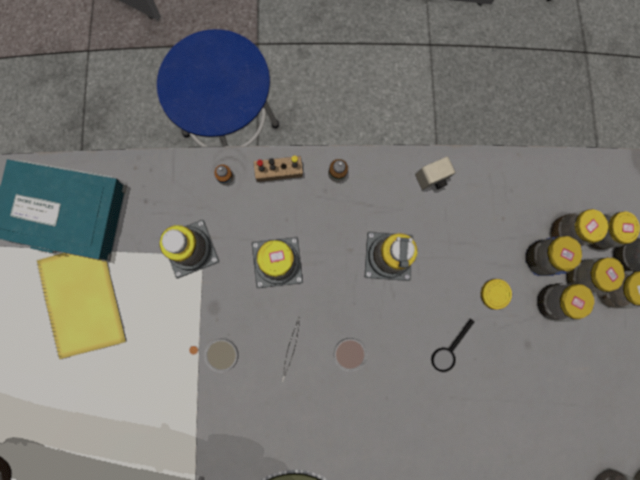

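The tabbed cap is on the jar at about (351,210) in the side view and (402,250) in the top view. I'll zoom in on it.

```bash
python3 - <<'E'
import cv2,numpy as np
a=cv2.imread("pics/side0.png")[165:290,300:400]; b=cv2.imread("pics/top0.png")[225:285,360:425]
cv2.imwrite("pics/zs.png",cv2.resize(a,None,fx=4.8,fy=4.8,interpolation=cv2.INTER_CUBIC)[:600])
cv2.imwrite("pics/zt.png",cv2.resize(b,None,fx=10,fy=10,interpolation=cv2.INTER_CUBIC))
E
```

```text
(no output)
```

View pics/zs.png

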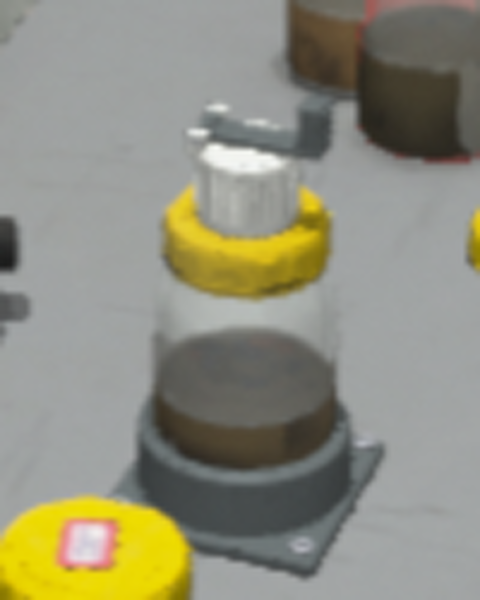

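View pics/zt.png

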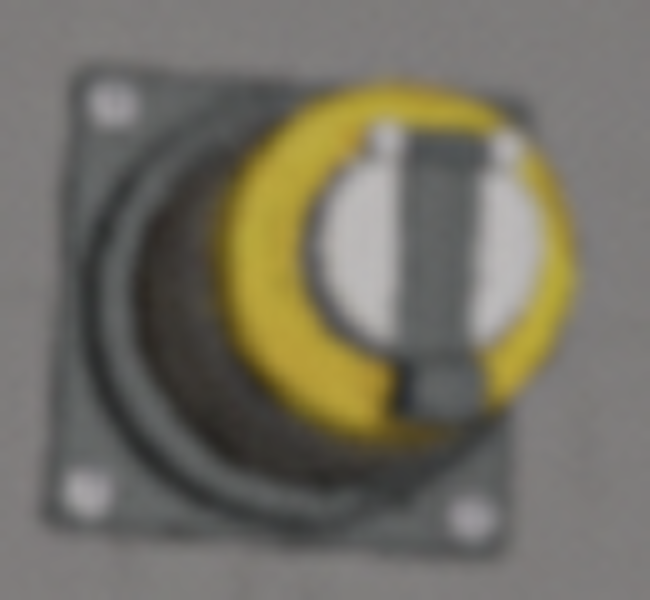

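```bash
cat > h.py <<'E'
import cv2,numpy as np
def K(c):
    f=240/np.tan(np.radians(float(c["fov_y"]))/2)
    return np.array([[f,0,float(c["cx"])],[0,f,float(c["cy"])],[0,0,1]])
def cloud(c):
    u,v=np.meshgrid(np.arange(640.),np.arange(480.))
    p=cv2.undistortPoints(np.stack([u,v],-1).reshape(-1,1,2),K(c),np.array(c["D"])).reshape(480,640,2)
    z=c["z_map"]; P=np.dstack([p*z[...,None],z]); E=np.array(c["extrinsics"])
    return (P-E[:3,3])@E[:3,:3]
def ray(c,uv,z):
    p=cv2.undistortPoints(np.array(uv,float).reshape(-1,1,2),K(c),np.array(c["D"])).reshape(-1,2)
    E=np.array(c["extrinsics"]);d=np.c_[p,np.ones(len(p))]@E[:3,:3];o=-E[:3,:3].T@E[:3,3]
    return o+d*((z-o[2])/d[:,2])[:,None]
def proj(c,X):
    E=np.array(c["extrinsics"]);return cv2.projectPoints(np.array(X,float).reshape(-1,1,3),cv2.Rodrigues(E[:3,:3])[0],E[:3,3],K(c),np.array(c["D"]))[0].reshape(-1,2)
E
python3 - <<'E'
import numpy as np,cv2
from h import *
for n,(r0,r1,c0,c1) in dict(top=(225,285,360,425),side=(165,290,300,400)).items():
    c=np.load(n+"0.npz"); W=cloud(c)[r0:r1,c0:c1]; F=c["frame"][r0:r1,c0:c1].astype(int); z=c["z_map"][r0:r1,c0:c1]
    hsv=cv2.cvtColor(c["frame"],cv2.COLOR_RGB2HSV)[r0:r1,c0:c1]
    Z=W[...,2]
    print(n,"valid",(z>0).mean(),np.histogram(Z[z>0],np.arange(-0.01,.22,.01)))
    yel=(hsv[...,1]>150)&(z>0)
    print("yel z",np.percentile(Z[yel],[5,50,75,95]))
    wh=(hsv[...,1]<60)&(hsv[...,2]>150)&(Z>.13); print("white",wh.sum(),np.percentile(Z[wh],[5,25,50,75,95]),W[wh].mean(0))
    dk=(hsv[...,2]<150)&(Z>.145); print("dark",dk.sum());
    for zz in np.argwhere(dk)[:: max(1,dk.sum()//40)]: print(zz+[r0,c0],W[tuple(zz)].round(4))
E
```

```text
top valid 0.9966666666666667 (array([ 941, 1160,  103,   36,  277,   36,   27,   32,   36,   49,  105,
         58,   25,  203,  286,   17,   48,  363,   36,   49,    0,    0]), array([-0.01,  0.  ,  0.01,  0.02,  0.03,  0.04,  0.05,  0.06,  0.07,
        0.08,  0.09,  0.1 ,  0.11,  0.12,  0.13,  0.14,  0.15,  0.16,
        0.17,  0.18,  0.19,  0.2 ,  0.21]))
yel z [0.12363043 0.13067291 0.13199675 0.13415872]
white 196 [0.15876615 0.16109106 0.16240536 0.16385961 0.16844765] [ 0.53995206 -0.19710392  0.17220554]
dark 315
[228 421] [ 0.4549 -0.0125  1.1382]
[237 405] [ 0.5604 -0.2032  0.1669]
[238 405] [ 0.5583 -0.2025  0.1702]
[239 397] [ 0.5574 -0.1896  0.1636]
[239 406] [ 0.5563 -0.2039  0.1721]
[240 399] [ 0.5555 -0.1928  0.1649]
[240 406] [ 0.5549 -0.2044  0.1689]
[241 400] [ 0.5541 -0.1954  0.1604]
[241 407] [ 0.5533 -0.2066  0.1665]
[242 403] [ 0.5517 -0.1994  0.1669]
[243 393] [ 0.5513 -0.1837  0.1556]
[243 406] [ 0.5498 -0.2046  0.167 ]
[244 403] [ 0.5481 -0.1992  0.1671]
[245 400] [ 0.5465 -0.1939  0.1668]
[245 407] [ 0.5462 -0.206   0.1684]
[246 404] [ 0.5448 -0.2011  0.16
[... 2545 characters left out ...]
[ 0.5511 -0.1967  0.1652]
[194 350] [ 0.5406 -0.1927  0.1689]
[194 355] [ 0.5324 -0.1973  0.1677]
[194 360] [ 0.5237 -0.2002  0.1675]
[194 365] [ 0.5117 -0.189   0.1751]
[195 348] [ 0.5451 -0.1953  0.1648]
[195 353] [ 0.535  -0.1927  0.1676]
[195 358] [ 0.5252 -0.191   0.17  ]
[195 363] [ 0.5166 -0.1939  0.1698]
[196 354] [ 0.5341 -0.197   0.1635]
[196 359] [ 0.5238 -0.1933  0.167 ]
[196 364] [ 0.5146 -0.1936  0.1682]
[197 359] [ 0.5247 -0.1971  0.1628]
[197 364] [ 0.514  -0.1914  0.1674]
[201 342] [ 0.5541 -0.1869  0.1553]
[203 359] [ 0.5226 -0.1896  0.1546]
[206 354] [ 0.5305 -0.1841  0.15  ]
[228 304] [0.2954 0.7321 0.6826]
[243 361] [0.2954 0.7321 0.6826]
[260 376] [0.2954 0.7321 0.6826]
```

```bash
python3 - <<'E'
import numpy as np,cv2
from h import *
c=np.load("top0.npz"); hsv=cv2.cvtColor(c["frame"],cv2.COLOR_RGB2HSV); W=cloud(c); Z=W[...,2]
# per-row tab centre: dark px in cap region
P=[]
for v in range(241,258):
    us=[u for u in range(396,412) if hsv[v,u,2]<150 and .16<Z[v,u]<.175]
    if us: P.append([np.mean(us),v]); 
P=np.array(P); X=ray(c,P,.167)
k=np.polyfit(X[:,0],X[:,1],1); print("tab line",k,np.degrees(np.arctan(k[0]))," y resid",np.std(X[:,1]-np.polyval(k,X[:,0])))
# block top
B=[(u,v) for v in range(258,270) for u in range(394,414) if .178<Z[v,u]<.195 and hsv[v,u,2]<170]
XB=ray(c,B,.186);print("block px",np.mean(B,0),"xy",XB.mean(0),XB.min(0),XB.max(0))
# white cap + tab ellipse at z .163
m=((Z>.155)&(Z<.175)).astype(np.uint8); m[:225]=0;m[285:]=0;m[:,:360]=0;m[:,425:]=0
cn=max(cv2.findContours(m,0,2)[0],key=cv2.contourArea); print(cv2.boundingRect(cn))
w=((hsv[...,1]<50)&(hsv[...,2]>165)&(Z>.14)&(Z<.18)); w[:225]=0;w[285:]=0;w[:,:360]=0;w[:,425:]=0
v,u=np.nonzero(w); Y=ray(c,np.c_[u,v],.163); q=(Y[:,0]<.553)
(cx,cy),rad=cv2.minEnclosingCircle(Y[q,:2].astype(np.float32)*1000);print("cap",cx,cy,rad)
# yellow lid
y=((hsv[...,1]>150)&(Z>.126)&(Z<.137));y[:225]=0;y[285:]=0;y[:,:360]=0;y[:,425:]=0
v,u=np.nonzero(y);Y=ray(c,np.c_[u,v],.131);(cx,cy),rad=cv2.minEnclosingCircle(Y[:,:2].astype(np.float32)*1000);print("lid",cx,cy,rad)
# side check
s=np.load("side0.npz");W=cloud(s);Z=W[...,2];h=cv2.cvtColor(s["frame"],cv2.COLOR_RGB2HSV)
y=((h[...,1]>150)&(Z>.126)&(Z<.137));y[:165]=0;y[290:]=0;y[:,:300]=0;y[:,400:]=0
y=cv2.morphologyEx(y.astype(np.uint8),cv2.MORPH_OPEN,np.ones((2,2)));v,u=np.nonzero(y);Y=ray(s,np.c_[u,v],.131);(cx,cy),rad=cv2.minEnclosingCircle(Y[:,:2].astype(np.float32)*1000);print("lid side",cx,cy,rad)
Q=[W[v,u] for v in range(183,197) for u in range(358,372) if .17<Z[v,u]<.195 and abs(W[v,u,0]-.514)<.012]
Q=np.array(Q);print("block side cloud",Q.min(0),Q.max(0),Q.mean(0))
E
```

```text
tab line [-0.09597137 -0.14782603] -5.481965257692748  y resid 0.00041692591412065077
block px [404.19607843 263.11764706] xy [ 0.51362861 -0.19659496  0.186     ] [ 0.50863023 -0.20328173  0.186     ] [ 0.51900791 -0.18941621  0.186     ]
(391, 237, 23, 30)
cap 540.5390625 -199.57872009277344 18.60019302368164
lid 539.938232421875 -198.10247802734375 31.755373001098633
lid side 533.598876953125 -83.32327270507812 140.09300231933594
block side cloud [ 0.50799022 -0.20422389  0.17003634] [ 0.52332939 -0.18725332  0.18956284] [ 0.51352241 -0.19436491  0.18064322]
```

```bash
cat >> h.py <<'E'
from scipy.spatial.transform import Rotation as Ro
def plan(s,targets):
    "targets: list of (pos, R or None)"
    R=np.array(s["tool_rot"]);p=np.array(s["tcp_pos"])
    for q,Q in targets:
        d=R.T@(np.array(q)-p)*1000
        w=np.zeros(3) if Q is None else np.degrees(Ro.from_matrix(R.T@Q).as_rotvec())
        print("[g,",", ".join(f"{x:.1f}" for x in np.r_[d,w]),"]")
def tooly(deg,tilt=0):
    "tool down, jaw axis y at world azimuth deg; tilt deg about jaw axis (world rot about +y axis of tool)"
    a=np.radians(deg);y=np.array([np.cos(a),np.sin(a),0]);z=np.array([0,0,-1.])
    return Ro.from_rotvec(np.radians(tilt)*y).as_matrix()@np.c_[np.cross(y,z),y,z]
E
python3 - <<'E'
from h import *; from cell import state
s=state()
T=[]
for i in range(1,26):
    t=i/25; a=np.radians(76.5-97.4*t); rr=.65-.10*t; z=.23+min(.06,.015*i)
    T.append(([rr*np.cos(a),rr*np.sin(a),z],None))
plan(s,T)
E
```

```text
[g, -44.4, -5.1, -14.7, 0.0, 0.0, 0.0 ]
[g, -87.5, -13.6, -29.6, 0.0, 0.0, 0.0 ]
[g, -129.7, -24.9, -44.6, 0.0, 0.0, 0.0 ]
[g, -170.8, -39.1, -59.6, 0.0, 0.0, 0.0 ]
[g, -210.5, -55.9, -59.6, 0.0, 0.0, 0.0 ]
[g, -248.8, -75.2, -59.5, 0.0, 0.0, 0.0 ]
[g, -285.4, -97.0, -59.5, 0.0, 0.0, 0.0 ]
[g, -320.2, -121.1, -59.4, 0.0, 0.0, 0.0 ]
[g, -353.1, -147.4, -59.4, 0.0, 0.0, 0.0 ]
[g, -383.9, -175.6, -59.3, 0.0, 0.0, 0.0 ]
[g, -412.5, -205.7, -59.3, 0.0, 0.0, 0.0 ]
[g, -438.8, -237.5, -59.2, 0.0, 0.0, 0.0 ]
[g, -462.7, -270.8, -59.2, 0.0, 0.0, 0.0 ]
[g, -484.1, -305.5, -59.1, 0.0, 0.0, 0.0 ]
[g, -502.9, -341.3, -59.1, 0.0, 0.0, 0.0 ]
[g, -519.2, -378.0, -59.0, 0.0, 0.0, 0.0 ]
[g, -532.8, -415.5, -58.9, 0.0, 0.0, 0.0 ]
[g, -543.7, -453.6, -58.9, 0.0, 0.0, 0.0 ]
[g, -551.9, -492.1, -58.8, 0.0, 0.0, 0.0 ]
[g, -557.4, -530.8, -58.7, 0.0, 0.0, 0.0 ]
[g, -560.2, -569.5, -58.7, 0.0, 0.0, 0.0 ]
[g, -560.4, -608.1, -58.6, 0.0, 0.0, 0.0 ]
[g, -557.9, -646.3, -58.5, 0.0, 0.0, 0.0 ]
[g, -552.9, -684.0, -58.5, 0.0, 0.0, 0.0 ]
[g, -545.3, -720.9, -58.4, 0.0, 0.0, 0.0 ]
```

Emit:
play_rows(rows=[[-1, -40, -5, -15, 0, 0, 0], [-1, -80, -13, -30, 0, 0, 0], [-1, -120, -24, -45, 0, 0, 0], [-1, -158, -36, -60, 0, 0, 0], [-1, -195, -50, -60, 0, 0, 0]], newtons=20)

```text
time_s: 0.52
tcp_pos: [0.3276, 0.5401, 0.2928]
tool_rot: [[-0.973, 0.232, 0.001], [0.232, 0.973, 0.002], [-0.001, 0.002, -1.0]]
ft_force: [-0.7, 0.7, 0.8]
grip_width: 0.0855
```

Emit:
play_rows(rows=[[0.2, -22, -35, 0, 0, 0, -2], [0.2, -44, -70, 0, 0, 0, -4], [0.2, -66, -105, 0, 0, 0, -6], [0.2, -88, -140, 0, 0, 0, -8], [0.2, -110, -175, 0, 0, 0, -8]])

```text
time_s: 0.93
tcp_pos: [0.3942, 0.3422, 0.292]
tool_rot: [[-0.996, 0.093, 0.001], [0.093, 0.996, 0.002], [-0.001, 0.002, -1.0]]
ft_force: [0.0, 0.6, 0.7]
grip_width: 0.034
```

Emit:
play_rows(rows=[[0.2, -16, -38, 0, 0, 0, 0], [0.2, -32, -76, 0, 0, 0, 0], [0.2, -48, -114, 0, 0, 0, 0], [0.2, -64, -152, 0, 0, 0, 0], [0.2, -80, -190, 0, 0, 0, 0]])

```text
time_s: 1.35
tcp_pos: [0.4562, 0.1434, 0.2915]
tool_rot: [[-0.996, 0.092, 0.0], [0.092, 0.996, 0.002], [-0.0, 0.002, -1.0]]
ft_force: [1.0, 0.6, 0.3]
grip_width: 0.0343
```

```bash
python3 - <<'E'
from h import *; from cell import state
s=state(); print(s["tcp_pos"],s["joint_positions"],s["grip_width"])
plan(s,[([.5106,-.1963,z],tooly(84.8)) for z in (.27,.23,.167)])
E
```

```text
[0.45621773 0.14344321 0.2915363 ] [-0.71283826 -0.08536947  0.33317369  1.77627789  0.02663357  1.44504705
  1.09412704] 0.03431300501153461
[g, -85.5, -333.3, 21.0, 0.1, 0.0, -0.1 ]
[g, -85.5, -333.4, 61.0, 0.1, 0.0, -0.1 ]
[g, -85.5, -333.5, 124.0, 0.1, 0.0, -0.1 ]
```

Emit:
play_rows(rows=[[0.2, -10, -40, 0, 0, 0, 0], [0.2, -20, -80, 0, 0, 0, 0], [0.2, -30, -120, 0, 0, 0, 0], [0.2, -40, -160, 0, 0, 0, 0], [0.2, -50, -200, 0, 0, 0, 0]])

```text
time_s: 1.77
tcp_pos: [0.4871, -0.0624, 0.2911]
tool_rot: [[-0.996, 0.092, 0.001], [0.092, 0.996, 0.002], [-0.0, 0.002, -1.0]]
ft_force: [1.5, 0.5, -1.2]
grip_width: 0.0341
```

```bash
python3 - <<'E'
from h import *; from cell import state
s=state(); print(s["tcp_pos"],s["joint_positions"],s["grip_width"])
plan(s,[([.5106,-.1963,z],tooly(84.8)) for z in (.27,.23,.167)])
E
```

```text
[ 0.48711935 -0.06238843  0.2910868 ] [-0.53018254 -0.07186741  0.57928061  1.75742503  0.03730819  1.44400442
  1.52156346] 0.034121520258364624
[g, -35.7, -131.2, 20.8, 0.1, 0.0, -0.1 ]
[g, -35.7, -131.3, 60.8, 0.1, 0.0, -0.1 ]
[g, -35.7, -131.5, 123.8, 0.1, 0.0, -0.1 ]
```

Emit:
play_rows(rows=[[0.2, -10, -36, 0, 0, 0, 0], [0.2, -20, -72, 5, 0, 0, 0], [0.2, -29, -105, 15, 0, 0, 0], [0.2, -36, -131, 30, 0, 0, 0], [0.2, -36, -131, 50, 0, 0, 0]])

```text
time_s: 2.18
tcp_pos: [0.5105, -0.2036, 0.2414]
tool_rot: [[-0.995, 0.101, 0.003], [0.101, 0.995, -0.003], [-0.003, -0.002, -1.0]]
ft_force: [-0.2, 0.8, -0.4]
grip_width: 0.0339
```

```bash
cat > look.py <<'E'
import sys
from h import *; from cell import state,viewer
s=state(); print(s["tcp_pos"],s["joint_positions"].round(3),s["grip_width"],s["time_s"])
k=sys.argv[1]
out=[]
for n,(cx,cy) in dict(side=(350,195),top=(402,250)).items():
    c=viewer.read_camera(n); np.savez(n+k+".npz",**c)
    a=c["frame"][cy-50:cy+50,cx-50:cx+50,::-1]
    out.append(cv2.resize(a,(400,400),interpolation=cv2.INTER_CUBIC))
cv2.imwrite(f"pics/v{k}.png",np.hstack(out))
E
python3 look.py 1; python3 - <<'E'
from h import *; from cell import state
plan(state(),[([.5106,-.1963,z],tooly(84.8)) for z in (.2,.167)])
E
```

```text
[ 0.51052091 -0.20362706  0.24137424] [-0.369  0.11   0.758  1.715 -0.076  1.343  1.873] 0.033935111246859 2.1833
[g, -2.3, 0.5, 37.6, 0.1, -0.4, -0.3 ]
[g, -2.5, 0.4, 70.6, 0.1, -0.4, -0.3 ]
```

View pics/v1.png

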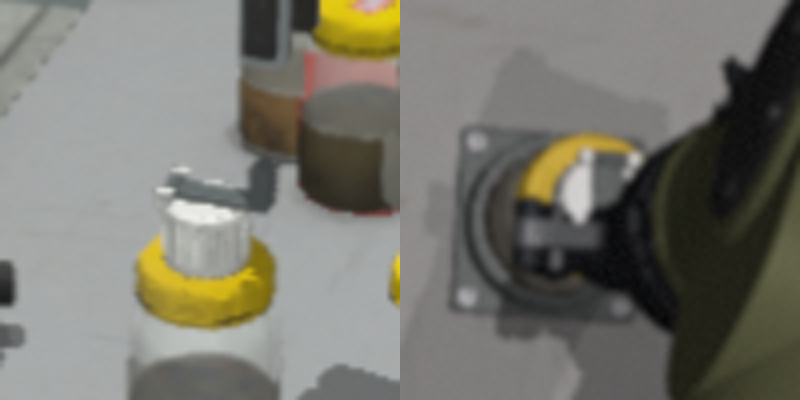

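Emit:
play_rows(rows=[[0.2, -2.4, 0.4, 20, 0, -0.4, -0.3], [0.2, -2.4, 0.4, 38, 0, -0.4, -0.3], [0.2, -2.4, 0.4, 55, 0, -0.4, -0.3], [0.2, -2.4, 0.4, 70, 0, -0.4, -0.3], [0.2, -2.4, 0.4, 70, 0, -0.4, -0.3]])

```text
time_s: 2.7
tcp_pos: [0.5091, -0.1939, 0.1654]
tool_rot: [[-0.996, 0.088, -0.004], [0.088, 0.996, 0.004], [0.004, 0.004, -1.0]]
ft_force: [-0.5, 0.4, -0.5]
grip_width: 0.0345
```

```bash
python3 look.py 2
```

```text
[ 0.50914207 -0.1939223   0.1653625 ] [-0.356  0.17   0.745  1.82  -0.126  1.204  1.911] 0.03445241417972598 2.7
```

View pics/v2.png

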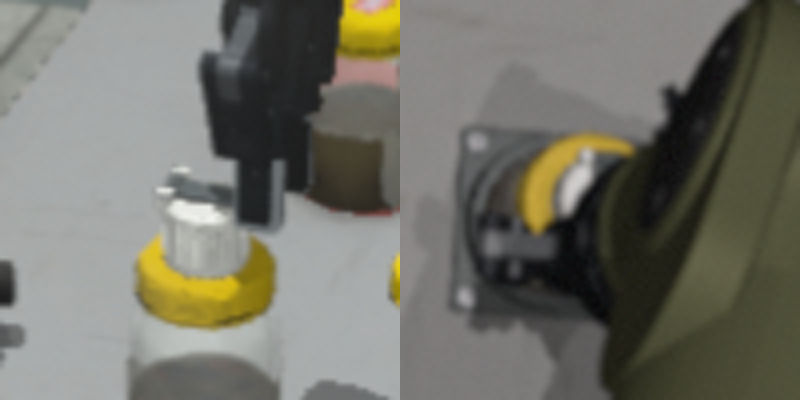

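Emit:
play_rows(rows=[[0.2, -1.5, -2.4, 0, 0, 0, 0.3], [0.2, -1.5, -2.4, 0, 0, 0, 0.3], [0.5, -1.5, -2.4, 0, 0, 0, 0.3], [0.8, -1.5, -2.4, 0, 0, 0, 0.3], [1, -1.5, -2.4, 0, 0, 0, 0.3]], newtons=20)

```text
time_s: 3.22
tcp_pos: [0.5126, -0.1979, 0.169]
tool_rot: [[-0.996, 0.094, 0.002], [0.094, 0.996, 0.003], [-0.002, 0.003, -1.0]]
ft_force: [-1.4, -0.0, 2.3]
grip_width: 0.0133
```

```bash
python3 look.py 3
```

```text
[ 0.51263471 -0.19793301  0.16902862] [-0.351  0.173  0.749  1.81  -0.13   1.206  1.913] 0.013270889171991908 3.2167
```

View pics/v3.png

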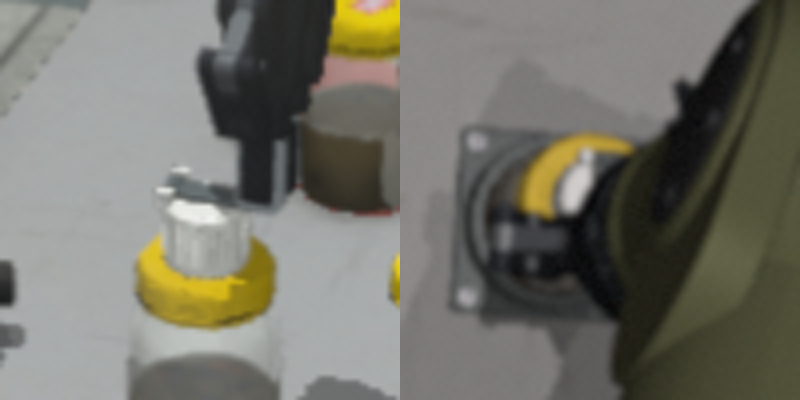

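Emit:
play_rows(rows=[[1, -1.8, 0, -5.5, 0, 0, 0], [1, -3.9, 0, -10.5, 0, 0, 0], [1, -6.3, 0, -14, 0, 0, 0], [1, -8.6, 0, -17.2, 0, 0, 0], [1, -11.2, 0, -20, 0, 0, 0]])

```text
time_s: 3.73
tcp_pos: [0.5229, -0.1988, 0.1887]
tool_rot: [[-0.996, 0.094, -0.001], [0.094, 0.996, 0.003], [0.001, 0.003, -1.0]]
ft_force: [-2.9, -0.5, -3.1]
grip_width: 0.0134
```

```bash
python3 look.py 4
```

```text
[ 0.52285836 -0.19879914  0.18867528] [-0.349  0.183  0.749  1.76  -0.134  1.251  1.911] 0.01340744003173866 3.7333
```

View pics/v4.png

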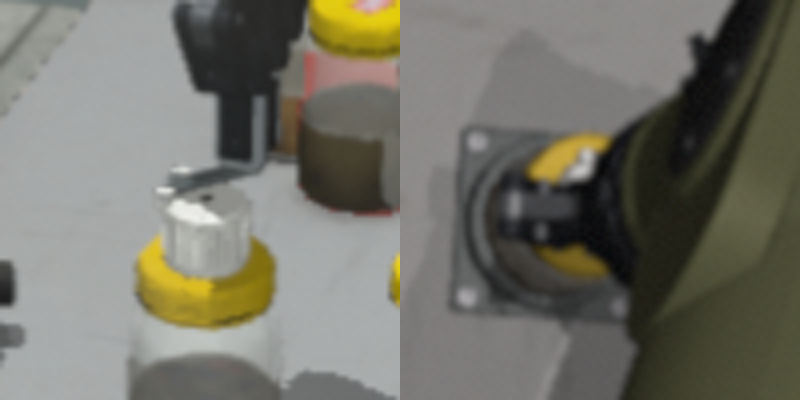

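Emit:
play_rows(rows=[[1, -6, 0, -5, 0, 0, 0], [1, -12.5, 0, -9, 0, 0, 0], [1, -20, 0, -12, 0, 0, 0], [1, -27.5, 0, -13.5, 0, 0, 0], [1, -35, 0, -13.5, 0, 0, 0]])

```text
time_s: 4.25
tcp_pos: [0.56, -0.2024, 0.2042]
tool_rot: [[-0.996, 0.093, 0.003], [0.093, 0.996, 0.003], [-0.003, 0.003, -1.0]]
ft_force: [-3.3, 0.3, 5.6]
grip_width: 0.0134
```

```bash
python3 look.py 5
```

```text
[ 0.56000751 -0.20237122  0.20418064] [-0.322  0.261  0.743  1.656 -0.187  1.295  1.933] 0.013353126417695182 4.25
```

View pics/v5.png

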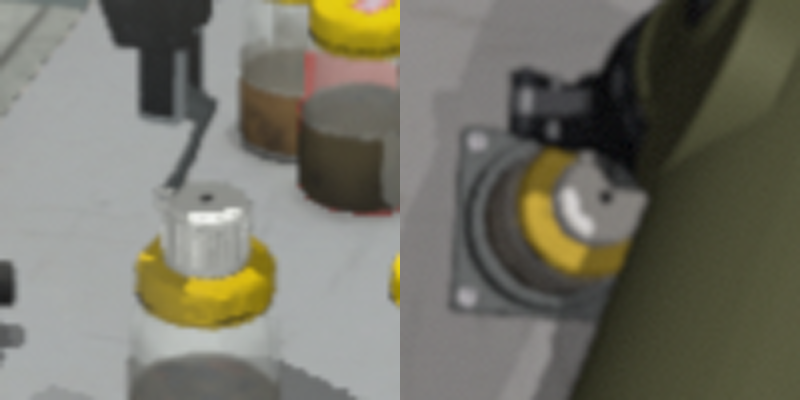

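Emit:
play_rows(rows=[[1, -7, 0, 2, 0, 0, 0], [1, -14, 0, 5, 0, 0, 0], [1, -20, 0, 8, 0, 0, 0], [1, -26, 0, 12, 0, 0, 0], [1, -30, 0, 16, 0, 0, 0]])

```text
time_s: 4.77
tcp_pos: [0.5953, -0.2055, 0.1899]
tool_rot: [[-0.996, 0.092, 0.012], [0.092, 0.996, -0.0], [-0.012, 0.001, -1.0]]
ft_force: [-0.0, 0.6, 5.2]
grip_width: 0.0133
```

```bash
python3 look.py 6
```

```text
[ 0.59528769 -0.2054756   0.18990033] [-0.289  0.347  0.728  1.595 -0.243  1.28   1.956] 0.013313521696561418 4.7667
```

View pics/v6.png

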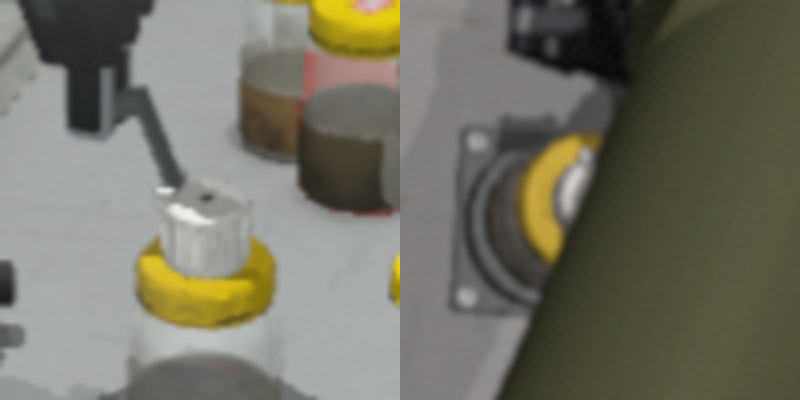

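Emit:
play_rows(rows=[[1, -4, 0, 4, 0, 0, 0], [1, -8, 0, 8, 0, 0, 0], [1, -11, 0, 12, 0, 0, 0], [1, -13, 0, 16, 0, 0, 0], [1, -14, 0, 20, 0, 0, 0]])

```text
time_s: 5.28
tcp_pos: [0.6111, -0.2069, 0.1694]
tool_rot: [[-0.996, 0.091, 0.014], [0.091, 0.996, -0.002], [-0.014, -0.001, -1.0]]
ft_force: [1.2, -0.6, 4.0]
grip_width: 0.013
```

```bash
python3 look.py 7
```

```text
[ 0.61105882 -0.20687903  0.16941   ] [-0.27   0.396  0.715  1.581 -0.274  1.252  1.97 ] 0.013007707747542521 5.2833
```

View pics/v7.png

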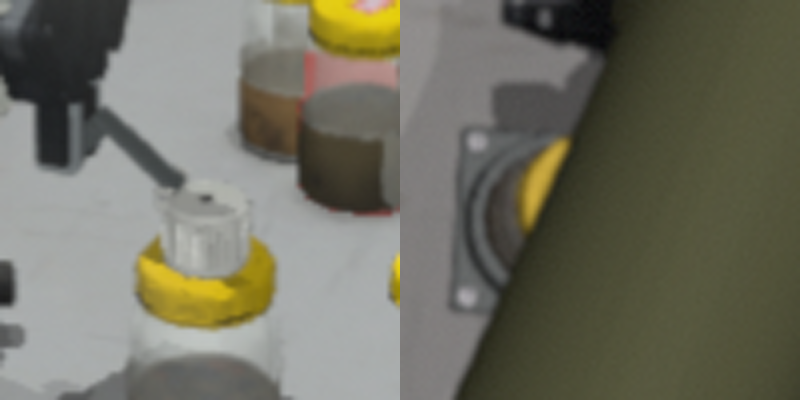

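Emit:
play_rows(rows=[[1, -1, 0, 5, 0, 0, 0], [1, -2, 0, 10, 0, 0, 0], [1, -2, 0, 12, 0, 0, 0], [1, -2, 0, 12, 0, 0, 0], [0.3, -2, 0, 12, 0, 0, 0]])

```text
time_s: 5.8
tcp_pos: [0.6137, -0.2074, 0.1584]
tool_rot: [[-0.996, 0.091, 0.016], [0.091, 0.996, -0.002], [-0.016, -0.001, -1.0]]
ft_force: [-0.1, 0.3, 0.2]
grip_width: 0.0242
```

Emit:
play_rows(rows=[[0.2, 0, 0, 0, 0, 0, 0], [0.2, 0, 0, -5, 0, 0, 0], [0.2, 0, 0, -30, 0, 0, 0], [0.2, 0, 0, -65, 0, 0, 0], [0.2, 0, 0, -100, 0, 0, 0]])

```text
time_s: 6.22
tcp_pos: [0.611, -0.2069, 0.2581]
tool_rot: [[-0.996, 0.091, 0.013], [0.091, 0.996, -0.002], [-0.013, -0.001, -1.0]]
ft_force: [0.2, -0.0, -0.0]
grip_width: 0.0343
```

```bash
python3 look.py 8
```

```text
[ 0.61102023 -0.20691196  0.25807079] [-0.282  0.344  0.737  1.461 -0.235  1.413  1.94 ] 0.03431091780272655 6.2167
```

View pics/v8.png

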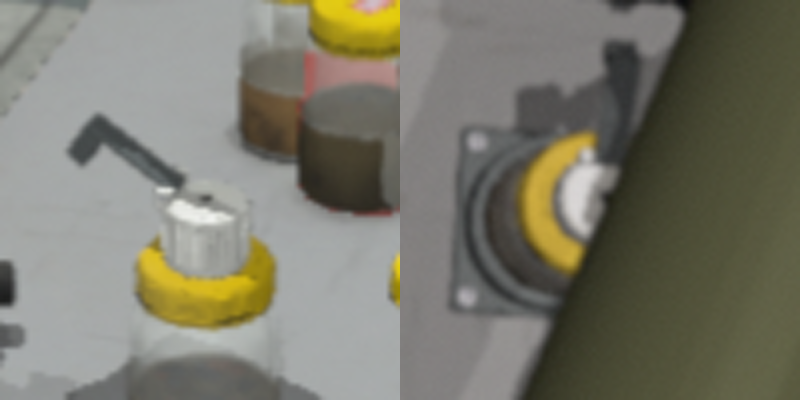

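Emit:
play_rows(rows=[[-0.5, 15, 0, 0, 0, 0, 7], [-0.5, 30, 0, 0, 0, 0, 14], [-0.5, 45, 0, 0, 0, 0, 21], [-1, 60, 0, 0, 0, 0, 28], [-1, 71, 0, 0, 0, 0, 35]])

```text
time_s: 6.73
tcp_pos: [0.5423, -0.2027, 0.2621]
tool_rot: [[-0.759, 0.651, 0.024], [0.651, 0.759, -0.005], [-0.021, 0.012, -1.0]]
ft_force: [0.2, -0.8, 0.7]
grip_width: 0.0848
```

Emit:
play_rows(rows=[[-1, 0, 0, 0, 0, 0, 7], [-1, 0, 0, 0, 0, 0, 14], [-1, 0, 0, 0, 0, 0, 21], [-1, 0, 0, 0, 0, 0, 28], [-1, 0, 0, 0, 0, 0, 35]])

```text
time_s: 7.15
tcp_pos: [0.5419, -0.2026, 0.2614]
tool_rot: [[-0.242, 0.97, 0.023], [0.97, 0.242, -0.004], [-0.01, 0.022, -1.0]]
ft_force: [-0.3, -0.4, 0.0]
grip_width: 0.0855
```

Emit:
play_rows(rows=[[-1, 0, 0, 0, 0, 0, 7], [-1, 0, 0, 0, 0, 0, 14], [-1, 0, 0, 0, 0, 0, 21], [-1, 0, 0, 0, 0, 0, 28], [-1, 0, 0, 0, 0, 0, 35]])

```text
time_s: 7.57
tcp_pos: [0.5415, -0.2026, 0.2608]
tool_rot: [[0.364, 0.931, 0.023], [0.931, -0.364, -0.004], [0.004, 0.023, -1.0]]
ft_force: [-0.9, -0.1, 0.3]
grip_width: 0.0854
```

Emit:
play_rows(rows=[[-1, 0, 0, 0, 0, 0, 7], [-1, 0, 0, 0, 0, 0, 14], [-1, 0, 0, 0, 0, 0, 21], [-1, 0, 0, 0, 0, 0, 28], [-1, 0, 0, 0, 0, 0, 35]])

```text
time_s: 7.98
tcp_pos: [0.5411, -0.2026, 0.2602]
tool_rot: [[0.836, 0.549, 0.022], [0.549, -0.836, -0.004], [0.016, 0.015, -1.0]]
ft_force: [0.3, -0.6, -0.7]
grip_width: 0.0854
```

```bash
python3 look.py 9; python3 - <<'E'
from h import *; from cell import state
plan(state(),[([.540,-.199,z],tooly(84.8+180)) for z in (.25,.2,.138)])
# tab angle from the side cloud
s=np.load("side9.npz");W=cloud(s);h=cv2.cvtColor(s["frame"],cv2.COLOR_RGB2HSV)
sub=(slice(160,200),slice(310,350));P=W[sub].reshape(-1,3);V=h[sub][...,2].ravel()
m=(P[:,2]>.168)&(P[:,2]<.23)&(abs(P[:,1]+.203)<.02)&(V<140)&(P[:,0]>.555)&(P[:,0]<.62);P=P[m];print(len(P));print(P[np.argsort(P[:,0])][::max(1,len(P)//15)].round(4))
E
```

```text
[ 0.54110497 -0.20259061  0.26020315] [-0.637  0.227  1.11   1.643 -0.213  1.379 -0.49 ] 0.0853815150506322 7.9833
[g, 0.8, -3.8, 10.2, 0.6, -1.2, 38.8 ]
[g, 0.1, -4.5, 60.1, 0.6, -1.2, 38.8 ]
[g, -0.9, -5.5, 122.1, 0.6, -1.2, 38.8 ]
190
[[ 0.5551 -0.2107  0.17  ]
 [ 0.5599 -0.2075  0.173 ]
 [ 0.5635 -0.1998  0.1764]
 [ 0.5669 -0.2051  0.1773]
 [ 0.57   -0.2027  0.1822]
 [ 0.5737 -0.2087  0.1829]
 [ 0.577  -0.2067  0.1834]
 [ 0.5799 -0.2039  0.1864]
 [ 0.5836 -0.2095  0.1873]
 [ 0.5869 -0.2016  0.1907]
 [ 0.59   -0.2054  0.1925]
 [ 0.5931 -0.2034  0.1951]
 [ 0.5953 -0.1978  0.1914]
 [ 0.5977 -0.199   0.1822]
 [ 0.6    -0.1998  0.1794]
 [ 0.6024 -0.2013  0.1762]]
```

View pics/v9.png

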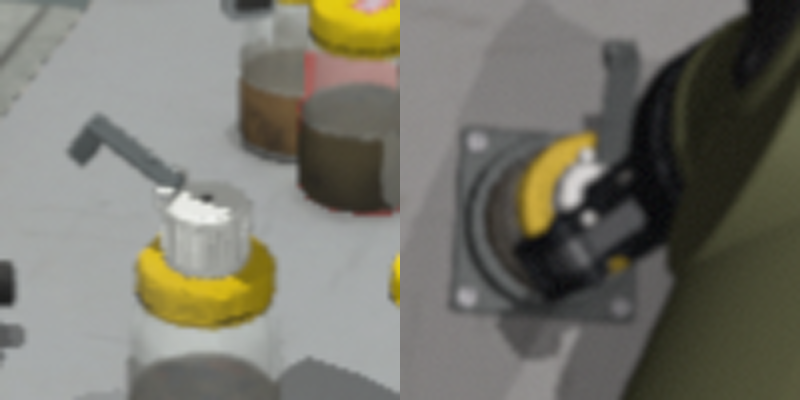

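Emit:
play_rows(rows=[[-1, 0.5, -3, 5, 0.6, -1.2, 7], [-1, 0.5, -4, 10, 0.6, -1.2, 14], [-1, 0.5, -4, 20, 0.6, -1.2, 21], [-1, 0.5, -4, 30, 0.6, -1.2, 21], [-1, 0.5, -4, 40, 0.6, -1.2, 21]])

```text
time_s: 8.5
tcp_pos: [0.5401, -0.1991, 0.2192]
tool_rot: [[0.975, 0.224, -0.002], [0.224, -0.975, -0.003], [-0.003, 0.003, -1.0]]
ft_force: [-0.3, -0.1, -0.5]
grip_width: 0.0858
```

```bash
python3 look.py 10; python3 - <<'E'
from h import *; from cell import state
s=state();az=np.degrees(np.arctan2(s["tool_rot"][1,1],s["tool_rot"][0,1]));print(az)
plan(s,[([.540,-.199,z],tooly(az)) for z in (.2,.18,.141)])
E
```

```text
[ 0.54006852 -0.19907291  0.21915659] [-0.645  0.299  1.141  1.689 -0.275  1.334 -0.8  ] 0.08575551371448537 8.5
-77.15404206596773
[g, 0.8, 0.6, 18.1, 0.1, 0.3, -0.0 ]
[g, 0.9, 0.6, 38.1, 0.1, 0.3, -0.0 ]
[g, 1.2, 0.6, 77.1, 0.1, 0.3, -0.0 ]
```

View pics/v10.png

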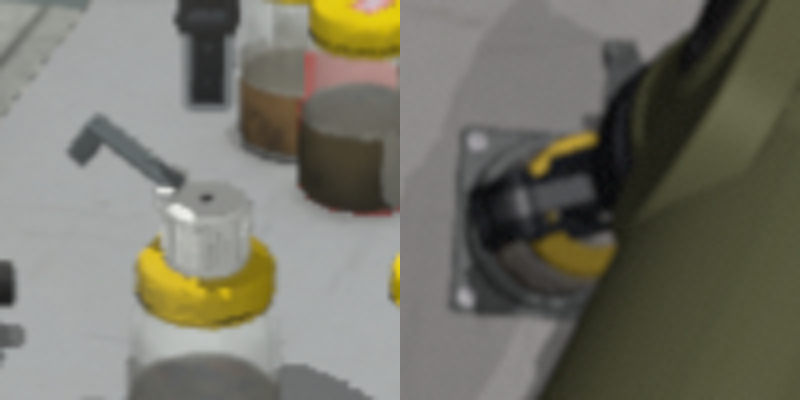

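Emit:
play_rows(rows=[[-1, 1, 0.6, 20, 0, 0.3, 0], [-1, 1, 0.6, 38, 0, 0.3, 0], [-1, 1, 0.6, 55, 0, 0.3, 0], [-1, 1.2, 0.6, 70, 0, 0.3, 0], [-1, 1.2, 0.6, 78, 0, 0.3, 0]])

```text
time_s: 9.02
tcp_pos: [0.5393, -0.1987, 0.1386]
tool_rot: [[0.974, 0.225, -0.002], [0.225, -0.974, -0.001], [-0.002, 0.0, -1.0]]
ft_force: [-1.0, 0.2, 0.2]
grip_width: 0.0854
```

```bash
python3 look.py 11; python3 - <<'E'
from h import *; from cell import state
s=state();az=np.degrees(np.arctan2(s["tool_rot"][1,1],s["tool_rot"][0,1]));print(az,s["ft_force"])
plan(s,[([.540,-.199,z],tooly(az)) for z in (.140,)])
E
```

```text
[ 0.53929013 -0.19867593  0.13860339] [-0.585  0.378  1.085  1.788 -0.357  1.194 -0.738] 0.08539130510100877 9.0167
-77.0693579218028 [ 0.0178754  -0.16281755  0.91838901]
[g, 0.7, 0.4, -0.9, 0.0, 0.1, -0.0 ]
```

View pics/v11.png

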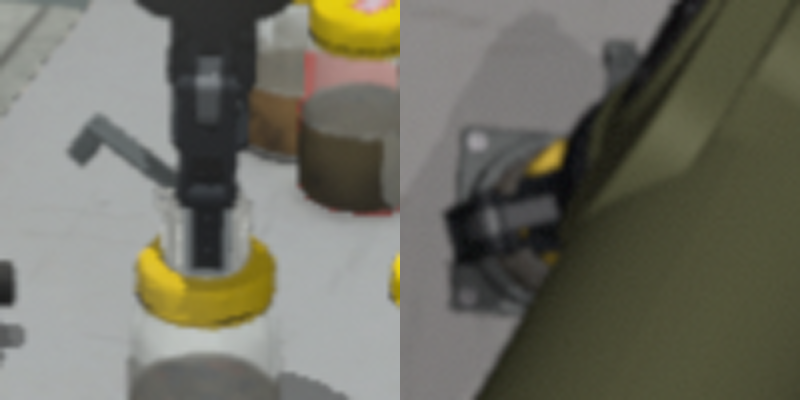

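Emit:
play_rows(rows=[[0, 0.7, 0.4, 0, 0, 0, 0], [0, 0.7, 0.4, 0, 0, 0, 0], [0.3, 0.7, 0.4, 0, 0, 0, 0], [0.5, 0.7, 0.4, 0, 0, 0, 0], [0.6, 0.7, 0.4, 0, 0, 0, 0]], newtons=30)

```text
time_s: 9.53
tcp_pos: [0.541, -0.2008, 0.1406]
tool_rot: [[0.975, 0.223, 0.001], [0.223, -0.975, -0.003], [0.0, 0.003, -1.0]]
ft_force: [0.9, -3.4, 4.0]
grip_width: 0.0384
```

Emit:
play_rows(rows=[[1, 0, 0, 0, 0, 0, -4], [1, 0, 0, 0, 0, 0, -9], [1, 0, 0, 0, 0, 0, -14], [1, 0, 0, 0, 0, 0, -19], [1, 0, 0, 0, 0, 0, -24]])

```text
time_s: 9.95
tcp_pos: [0.5412, -0.2012, 0.1407]
tool_rot: [[0.797, 0.604, 0.002], [0.604, -0.797, -0.004], [-0.001, 0.004, -1.0]]
ft_force: [1.2, -0.9, -2.8]
grip_width: 0.0385
```

```bash
python3 look.py 12
```

```text
[ 0.54118942 -0.20123064  0.14068928] [-0.522  0.341  0.995  1.782 -0.305  1.182 -0.358] 0.03854532221435314 9.95
```

View pics/v12.png

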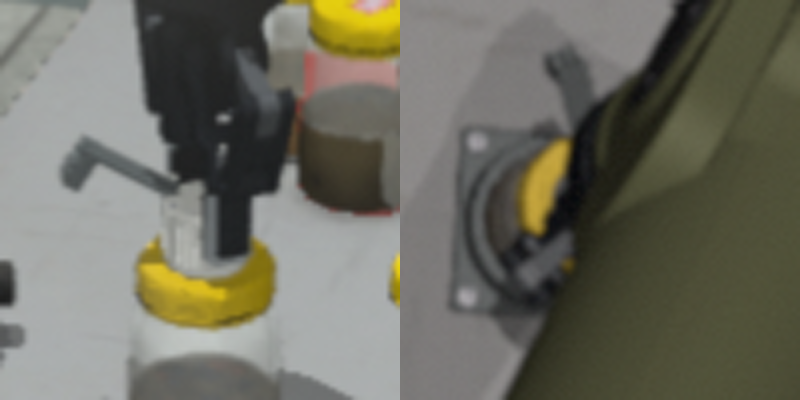

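The tab turns with the cap: its free end moved to (562,60) in the top crop. I'll keep turning to about 87° in total.

Emit:
play_rows(rows=[[1, 0, 0, 0, 0, 0, -6], [1, 0, 0, 0, 0, 0, -12], [1, 0, 0, 0, 0, 0, -18], [1, 0, 0, 0, 0, 0, -24], [1, 0, 0, 0, 0, 0, -30]])

```text
time_s: 10.47
tcp_pos: [0.5416, -0.2016, 0.1407]
tool_rot: [[0.39, 0.921, 0.003], [0.921, -0.39, -0.005], [-0.003, 0.005, -1.0]]
ft_force: [1.8, -2.0, -3.5]
grip_width: 0.0388
```

Emit:
play_rows(rows=[[1, 0, 0, 0, 0, 0, -6], [1, 0, 0, 0, 0, 0, -12], [1, 0, 0, 0, 0, 0, -18], [1, 0, 0, 0, 0, 0, -24], [1, 0, 0, 0, 0, 0, -30]])

```text
time_s: 10.88
tcp_pos: [0.5422, -0.2017, 0.1407]
tool_rot: [[-0.124, 0.992, 0.005], [0.992, 0.124, -0.005], [-0.006, 0.004, -1.0]]
ft_force: [4.0, -1.7, -3.0]
grip_width: 0.0387
```

```bash
python3 look.py 13
```

```text
[ 0.54221958 -0.20171226  0.1406884 ] [-0.373  0.286  0.799  1.778 -0.219  1.164  0.617] 0.03866738304988027 10.8833
```

View pics/v13.png

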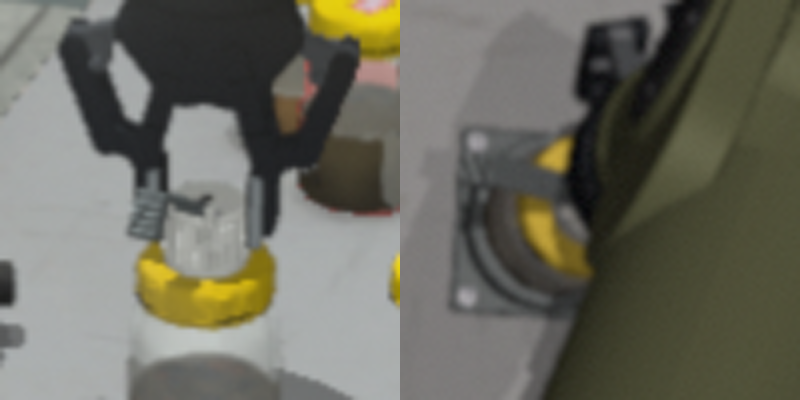

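Emit:
play_rows(rows=[[0, 0, 0, 0, 0, 0, 0], [-0.4, 0, 0, 0, 0, 0, 0], [-0.5, 0, 0, 0, 0, 0, 0], [-0.5, 0, 0, 0, 0, 0, 0], [-0.5, 0, 0, 0, 0, 0, 0]])

```text
time_s: 11.4
tcp_pos: [0.5421, -0.2015, 0.1408]
tool_rot: [[-0.12, 0.993, 0.004], [0.993, 0.12, -0.005], [-0.005, 0.004, -1.0]]
ft_force: [0.4, -0.2, 0.6]
grip_width: 0.0639
```

Emit:
play_rows(rows=[[-0.5, 0, 0, -10, 0, 0, 0], [-0.5, 0, 0, -30, 0, 0, 0], [-0.5, 0, 0, -60, 0, 0, 0], [-0.5, 0, 0, -95, 0, 0, 0], [-0.5, 0, 0, -130, 0, 0, 0]])

```text
time_s: 11.82
tcp_pos: [0.541, -0.2009, 0.2727]
tool_rot: [[-0.119, 0.993, 0.004], [0.993, 0.119, -0.005], [-0.005, 0.003, -1.0]]
ft_force: [0.9, -0.1, -0.8]
grip_width: 0.0643
```

```bash
python3 look.py 14
```

```text
[ 0.54096208 -0.20094048  0.27268799] [-0.417  0.177  0.829  1.606 -0.129  1.411  0.543] 0.06431506165409721 11.8167
```

View pics/v14.png

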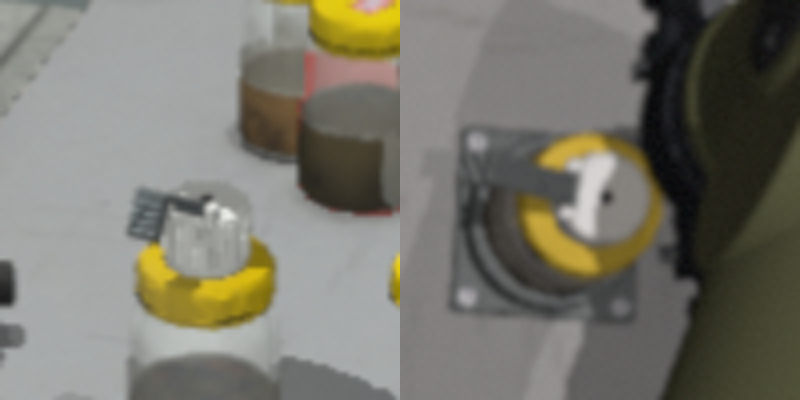

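Tab and cap are both in view, and the gripper is clear. I'll measure both angles before handing in.

```bash
python3 - <<'E'
from h import *
c=np.load("top14.npz");W=cloud(c);h=cv2.cvtColor(c["frame"],cv2.COLOR_RGB2HSV)
sub=(slice(232,255),slice(366,400));P=W[sub].reshape(-1,3);V=h[sub][...,2].ravel();S=h[sub][...,1].ravel()
m=(P[:,2]>.168)&(P[:,2]<.215)&(V<140)&(S<110);P=P[m];print(len(P))
m=np.median(P,0);d=np.linalg.svd(P[:,:2]-P[:,:2].mean(0))[2][0]; d*=np.sign(d[1])
az=np.degrees(np.arctan2(d[1],d[0]));t=(P[:,:2]-[.540,-.199])@d
k=np.polyfit(t[(t>.025)&(t<.055)],P[(t>.025)&(t<.055),2],1)
print("tab azimuth",az,"cap turned",az+5.2,"extent",t.min(),t.max(),"tab slope deg",np.degrees(np.arctan(k[0])),"flip",180-np.degrees(np.arctan(k[0])))
E
```

```text
232
tab azimuth 78.85995980886914 cap turned 84.05995980886914 extent 0.013253430399261757 0.06588741654201685 tab slope deg 30.75673089677494 flip 149.24326910322506
```

```bash
python3 - <<'E'
from cell import state,workorder
s=state();print(s["time_s"],abs(s["qd"]).max(),s["ft_force"])
print(workorder.close_job())
E
```

```text
11.9167 0.0988656386408836 [ 0.08115178 -0.91495601 -0.714732  ]
the job is handed in; nothing more can be done
None
```

I flipped the tab right back, then unscrewed the vent cap about a quarter turn anticlockwise. After that I let go, lifted the gripper clear and handed the job in at 11.9 s; no verdict was given.

- **Final measurements (top camera):** the tab stands at about 149° (2.6 rad, its stop) and the cap is turned about 84° (1.47 rad). The gripper's own rotation while holding the cap also came to about 84°.
- **Forces:** the wrist readings I saw after each move stayed under about 7 N.
- **At hand-in:** the gripper was open, with the fingertips about 0.11 m above the cap, and the force reading was near zero. The arm was still settling slightly, at up to 0.1 rad/s.
- **Discrepancies:** the tool position was a few millimetres off its target at times, which I corrected before closing on the tab. No check failed.

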